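Centre a denture flask in the flask press and run the ram home

ROBOT

A 7-joint arm with a two-finger parallel gripper is mounted at the origin on a cart in front of the work surface, level with it; the furniture and walls round the work are solid. World frame = base frame: x ahead of the robot, y to its left, z up, the work surface at z = 0. Lengths are in m, angles in rad, forces in N, time in s.
With the tool pointing down it reaches from about 0.4 to 0.875 m from the base axis. Payload 6.5 kg.
Tool frame: the origin (TCP) lies between the finger pads; the fingertips stand 22 mm ahead of it and the grasp point (between the pads) lies 3 mm ahead of it (env.tip_reach is the x of the fingertips in the tool frame, in m); x points along the fingers, z is the direction in which the jaws open and shut, and the axes are right-handed (so a half turn about x gives the same grasp; the last joint's range is limited). The gripper opens to 85 mm and grips with 20 to 120 N. Pads are 22 mm wide; open, the fingers measure 114 mm over their backs; the gripper's body (76 mm by 85 mm) begins 54 mm behind the grasp point. The pads swing forward as they close: fully open they stand 13 mm farther back than shut.
Start: joints at [1.129, 0.536, -0.004, 1.538, 0.003, 1.067, -0.071], TCP at [0.239, -0.605, 0.253] pointing down, gripper open.
Joint ranges: [-2.7, 2.7], [-0.37, 2.16], [-1.27, 1.26], [0.24, 2.4], [-1.31, 4.45], [0.19, 1.91], [-2.76, 2.76]. Speed limits (rad/s): [2.39, 2.39, 3.14, 3.14, 3.14, 3.14, 3.14].

INTERFACE

Orientations are given as a 3x3 rotation matrix whose columns are the frame's x, y, z axes.
In Python, from bench import env gives the robot as it stands. The module is installed in compiled form; this text tells all that it offers.
- The arm moves only by the tool move_arm, never from a script. Its argument "deltas" is a list that holds one entry, the list of rows, each a list of 7 numbers: the shift along the tool's x, y, z in m, then the turn, a rotation vector about the tool's x, y, z in degrees, then the finger opening in m, from 0 to 0.0854. A call has 1 to 20 rows; each row shifts and turns the commanded pose from where the row before left it, along the tool's axes as they then stand; what a row does not reach is not made up. A row lasts 1/10 s, in which the tool goes at most 50 mm and 8.59 degrees, less where a joint would pass 70% of its speed; a pose out of reach is approached as far as the arm can. A call is refused whole if a number of a shift passes 0.05 or a number of a turn 8.59, either way. A call with a gripper value outside its range is refused whole. The fingers move at their own pace and stop on an object; the grip force is fixed at half the most. Time passes only in rows, so rows that do not move let the fingers close. It gives the time, the measured TCP pose, the force and the opening at its end, in the units of the state.
- env.observe(): the state, without advancing time (a new reading comes with each control period).
- env.camera(name): name is "scene" or "top"; returns a dict with "image" (384x512x3 uint8, red, green, blue), "z_map" (384x512 float32, m along the optical axis (not along the pixel's ray), 0 where there is no reading), "camera_matrix" (3x3 intrinsics, pixels), "origin" and "rotation" of the camera in the world. Camera axes: x right, y down, z forward; pixel columns grow to the right and rows downward; lengths in m; the calibration is good to about 2 mm. A picture is of the moment at which its call begins.
- env.finish_job(): hands the job in, once; it reports no verdict.
The state is a dict: "time": time; "joint_positions": joint angles; "qvel": joint speeds; "joint_efforts": joint torques, N m; "tcp_pos": TCP position; "tool_rot": TCP orientation; "wrist_force": force on the tool from outside, world axes, zero at the start; "torque": the same for the moment, N m; "grip_width": opening from 0.0 (shut) to 1.0 (fully open).
Only numpy, scipy, OpenCV 4.12 (cv2) and the standard library are available. Lean on these libraries where they do the work, as an engineer would, in place of code of your own. Each camera call takes 0.05 s, during which the arm holds its last target.

TASK

Get the metal denture flask ready for pressing: keeping it flat on the platen of the flask press, push it gently back square against the rear stop rail and tap it sideways, back and forth from its two sides as needed, until its socket is centred under the ram. Then press the ram's knob down with light force until its nose is fully home in the flask's socket, and let go. Never knock, force or lift the flask, and leave the things round the press alone.

Things in the scene. Friction and masses are not known exactly. Their poses are not given: they have to be found in the camera images.
- platen_mark (a point): Point on the platen's top (24 mm above the counter), on the ram's axis. Axes: x from the press's open front to its rear, y left along the rail, z up. The flask press is a fixed grey C-frame bench press, base 235 x 200 mm, with a bright steel platen, 186 mm wide. A black line scribed on the platen runs fore and aft through this point.
- rail_mid (a point): Middle of the top front edge of the dark rear stop rail that stands across the platen: 176 mm long, its top 14 mm above the platen, its upright front face 45 mm behind platen_mark. Same axes as platen_mark.
- guide_top (a point): Top of the ram's guide, on the ram's axis: a grey tube 30 mm thick, from 106 up to 165 mm above the platen; a small black screw knob on it reaches 31 mm forward of the axis. From it an arm (26 mm wide, 115 to 153 mm above the platen) runs back to the column (44 mm wide), which starts 86 mm behind the axis.
- ram (a joint): How far the ram is down, in m. It slides straight down, held by friction (starts at 0 to 4 mm, takes about 3 N to push down, stays where left). At 0 the nose is 20 mm above the flask's lid, at 0.020 it meets the lid's flat top, at 0.028 it rests on the socket's bottom, fully home; the red band on the shaft has then just come down to the guide's top.
- ram_knob (a point): Top centre of the black round palm knob (42 mm wide, 22 mm high, flat top 18 mm across) at the upper end of the ram; it goes down with the ram; 226 mm above the platen at ram = 0.
- ram_nose (a point): Tip of the ram's steel nose, a 12 mm thick pin with a 1 mm chamfered tip, 68 mm above the platen at ram = 0; goes down with the ram.
- flask_center (a point): Centre (half-way up) of the denture flask: loose closed brass-coloured metal block, 90 mm front to back (its x), 108 mm left to right (its y), 48 mm high, 0.7 to 0.9 kg; slides on the platen at 1.5 to 4 N. A red line on lid and front face marks the middle of its width. Starts 6 to 16 mm in front of the rail, 10 to 30 mm left of centre, a little turned.
- flask_socket (a point): Centre of the mouth of the socket in the lid's middle: a round hole 15 mm wide, 8 mm deep, 1 mm chamfer; lid top 48 mm above the platen. With the flask's back on the rail and its red line on the platen's centre line the socket is exactly under the ram (1.5 mm play all round; beyond some 2 mm the nose lands on the lid).
- sep_bottle: White bottle with blue cap, 36 mm thick, 78 mm high, to the left of the press near the counter's front; origin at its underside. To be left alone.
- teal_case: Closed teal retainer case, 74 x 78 x 27 mm, to the left of the press; origin at its underside. To be left alone.
- paste_jar: White jar with a blue lid, 53 mm wide, 42 mm high, to the right of the press near the counter's front; origin at its underside. To be left alone. (The box to the right of the press, with a red switch and a black knob, is a fixed motor control box.)
- cast: Yellow plaster cast of a jaw, 53 x 68 x 29 mm, farther to the right; origin at its underside. To be left alone.

How it is judged:
By the outcome, as a careful person would: the job done as asked, in the order asked, and still so for the second after the job is handed in, with the robot touching nothing.
It also fails if it takes over 67 s, if anything falls off the work surface, if the arm or the gripper's body presses on something with over 40 N, if the wrist force passes 120 N, or if a joint passes its speed limit or range.

## Working session

There is one attempt and no reset: what is moved stays moved. The work goes in short steps, Python scripts to look and compute and a tool call to move; the robot and the scene stay as the last step left them, time stands still between calls to the robot, and variables do not carry over. Pictures are saved under pics/ and viewed, and the job is handed in when it is done.

Besides the shell and the picture viewer there is one more tool, called as name([rows], argument=value, ...), one row to a line, values as JSON. move_arm: Moves the arm, as the interface text tells. Its arguments: {"type":"object","properties":{"deltas":{"type":"array"}},"required":["deltas"]}

```bash
mkdir -p pics; python3 - <<'E'
from bench import env
import cv2,numpy as np
s=env.observe()
for k,v in s.items(): print(k,np.round(v,3).tolist())
print(env.tip_reach)
for n in("scene","top"):
    c=env.camera(n); cv2.imwrite(f"pics/{n}0.png",c["image"][:,:,::-1]); np.savez(f"{n}0.npz",**c)
    print(n,c["camera_matrix"].tolist(),c["origin"],np.round(c["rotation"],3).tolist())
E
```

```text
time 0.0
joint_positions [1.129, 0.537, -0.004, 1.539, 0.003, 1.067, -0.071]
qvel [-0.0, 0.001, 0.0, 0.001, 0.002, 0.0, 0.0]
joint_efforts [0.001, -58.34, 1.049, -25.91, 0.012, 0.01, 0.0]
tcp_pos [0.238, -0.604, 0.252]
tool_rot [[-0.001, 0.93, 0.367], [0.002, 0.367, -0.93], [-1.0, -0.0, -0.002]]
wrist_force [0.202, -0.021, 0.217]
torque [-0.07, 0.034, 0.019]
grip_width 0.994
0.022
scene [[387.497260978281, 0.0, 259.65900215472334], [0.0, 387.497260978281, 185.48659052899094], [0.0, 0.0, 1.0]] [-0.05349197  0.78353377  0.78331523] [[-0.757, -0.407, 0.512], [-0.654, 0.473, -0.591], [-0.002, -0.782, -0.624]]
top [[483.12998352523726, 0.0, 253.3010294036853], [0.0, 483.12998352523726, 185.29491649191976], [0.0, 0.0, 1.0]] [0.35870709 0.19350883 1.67590682] [[-0.013, -0.996, 0.089], [-1.0, 0.013, 0.001], [-0.003, -0.089, -0.996]]
```

View pics/scene0.png

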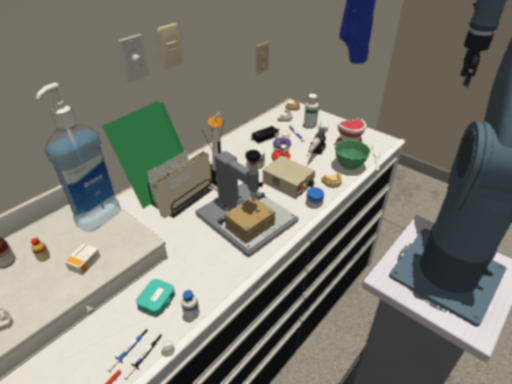

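View pics/top0.png

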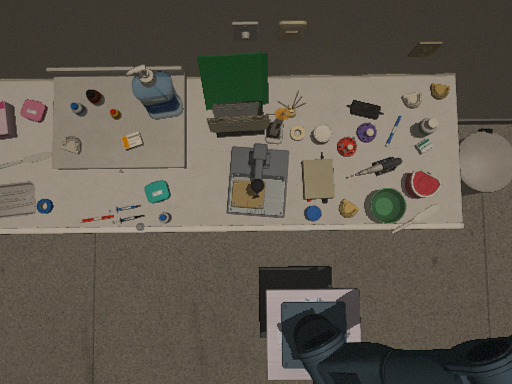

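```bash
python3 - <<'E'
import cv2
a=cv2.imread("pics/scene0.png")[145:255,185:310]; b=cv2.imread("pics/top0.png")[135:225,215:300]
cv2.imwrite("pics/s0c.png",cv2.resize(a,None,fx=5.4,fy=5.4,interpolation=cv2.INTER_CUBIC))
b=cv2.convertScaleAbs(b,alpha=1.5)
cv2.imwrite("pics/t0c.png",cv2.resize(b,None,fx=6.6,fy=6.6,interpolation=cv2.INTER_CUBIC))
E
```

```text
(no output)
```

View pics/s0c.png

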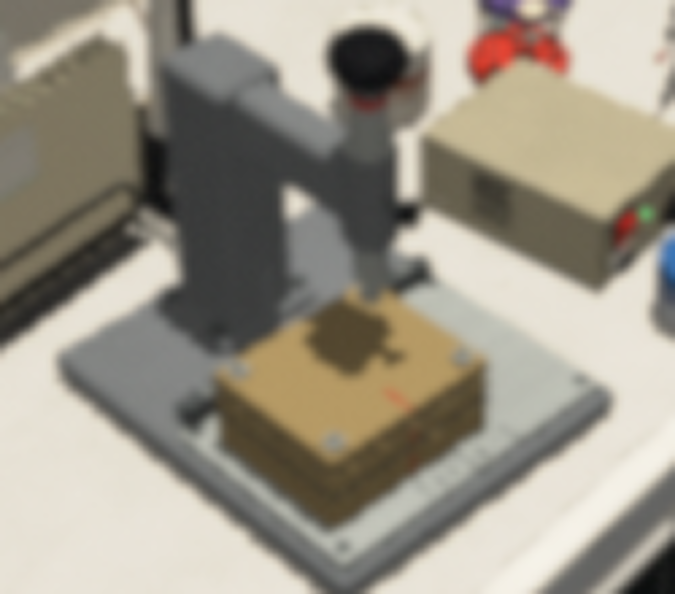

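View pics/t0c.png

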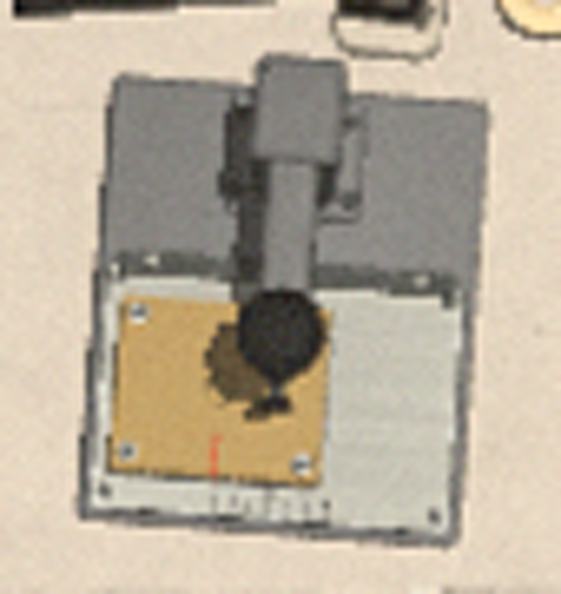

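```bash
cat > h.py <<'E'
import numpy as np,cv2
from scipy.ndimage import map_coordinates
def ray(c,uv):
    uv=np.atleast_2d(uv); K=c["camera_matrix"]
    d=np.c_[(uv[:,0]-K[0,2])/K[0,0],(uv[:,1]-K[1,2])/K[1,1],np.ones(len(uv))]
    return np.array(c["origin"]),d@np.array(c["rotation"]).T
def onz(c,uv,z):
    o,d=ray(c,uv); t=(z-o[2])/d[:,2]; return o+d*t[:,None]
def proj(c,P):
    q=(np.atleast_2d(P)-c["origin"])@np.array(c["rotation"]); K=c["camera_matrix"]
    return np.c_[K[0,0]*q[:,0]/q[:,2]+K[0,2],K[1,1]*q[:,1]/q[:,2]+K[1,2]]
def edge(ch,a,b,sign,w=3,n=30,m=0.1):
    """subpixel edge near a->b in channel image; sign of gradient along left normal; returns robust line pts (2) """
    a=np.array(a,float);b=np.array(b,float);d=(b-a)/np.linalg.norm(b-a);nn=np.array([-d[1],d[0]])
    s=np.arange(-w,w+.01,.1);pts=[]
    for t in np.linspace(m,1-m,n):
        p=a+t*(b-a); q=p+s[:,None]*nn
        v=map_coordinates(ch.astype(float),[q[:,1],q[:,0]],order=1)
        v=cv2.GaussianBlur(v.reshape(1,-1),(0,0),5).ravel()
        g=np.clip(np.gradient(v)*sign,0,None)
        k=np.argmax(g); 
        if g[k]<=0.15: continue
        lo,hi=max(0,k-8),k+9
        pts.append(p+(g[lo:hi]@s[lo:hi]/g[lo:hi].sum())*nn)
    pts=np.float32(pts)
    vx,vy,x,y=cv2.fitLine(pts,cv2.DIST_HUBER,0,.01,.01).ravel()
    r=(pts-[x,y])@np.array([-vy,vx]); u=(pts-[x,y])@np.array([vx,vy])
    return np.array([[x+vx*u.min(),y+vy*u.min()],[x+vx*u.max(),y+vy*u.max()]]),len(pts),np.median(abs(r))
def load(f):
    z=np.load(f); return {k:z[k] for k in z.files}
E
python3 - <<'E'
from h import *
c=load("top0.npz"); im=c["image"]; g=im.mean(2); blue=im[:,:,2].astype(float); sat=im[:,:,0].astype(float)-im[:,:,2]
T=lambda x,y:(x/6.6+215-.42,y/6.6+135-.42)
def rep(name,ch,a,b,sg,z,**k):
    l,n,r=edge(ch,T(*a),T(*b),sg,**k); P=onz(c,l,z); d=P[1]-P[0]
    print(name,n,round(r,2),np.round(P[:,:2],4).tolist(),"ang",round(np.degrees(np.arctan2(d[1],d[0])),2),np.round(l,1).tolist())
# left-normal of a->b downward image: nn=(-dy,dx)
for sg in (1,-1):
  rep("baseL",g,(82,515),(110,80),sg,.012); rep("baseR",g,(457,540),(488,105),sg,.012)
  rep("platL",g,(90,490),(103,300),sg,.024,w=2); rep("platR",g,(440,520),(465,300),sg,.024,w=2)
  rep("platF",g,(88,497),(440,530),sg,.024,w=2)
  rep("lidL",sat,(110,470),(122,300),sg,.072,w=2);rep("lidR",sat,(320,480),(330,330),sg,.072,w=2);rep("lidF",sat,(110,470),(320,482),sg,.072,w=2)
  rep("red",im[:,:,0]*1.-im[:,:,1],(213,480),(216,435),sg,.072,w=1.5)
E
```

```text
baseL 30 0.18 [[0.4369, 0.2825], [0.6201, 0.2678]] ang -4.57 [[228.5, 206.10000610351562], [232.1999969482422, 153.39999389648438]]
baseR 30 0.15 [[0.4214, 0.089], [0.6044, 0.0725]] ang -5.17 [[284.70001220703125, 209.8000030517578], [288.5, 157.10000610351562]]
platL 30 0.17 [[0.4369, 0.283], [0.5157, 0.2743]] ang -6.27 [[228.10000610351562, 205.89999389648438], [230.5, 183.0]]
platR 19 0.3 [[0.4202, 0.1006], [0.5108, 0.0817]] ang -11.78 [[281.5, 210.10000610351562], [286.6000061035156, 183.60000610351562]]
platF 12 0.69 [[0.4264, 0.265], [0.4011, 0.1206]] ang -99.92 [[233.39999389648438, 208.89999389648438], [275.79998779296875, 215.8000030517578]]
lidL 30 0.08 [[0.4436, 0.2708], [0.5122, 0.2641]] ang -5.54 [[231.0, 203.1999969482422], [232.8000030517578, 182.60000610351562]]
lidR 9 0.13 [[0.4364, 0.1686], [0.4969, 0.1635]] ang -4.79 [[261.79998779296875, 204.89999389648438], [263.0, 186.8000030517578]]
lidF 4 0.09 [[0.4392, 0.2591], [0.4323, 0.1747]] ang -94.67 [[234.5, 204.39999389648438], [260.0, 206.1999969482422]]
red 30 0.0 [[0.4317, 0.2205], [0.4498, 0.2197]] ang -2.59 [[246
[... 587 characters left out ...]
8964844, 183.3000030517578]]
platF 30 0.22 [[0.4179, 0.266], [0.4045, 0.1202]] ang -95.24 [[233.10000610351562, 211.39999389648438], [275.8999938964844, 214.8000030517578]]
lidL 7 0.09 [[0.4431, 0.2653], [0.5118, 0.259]] ang -5.18 [[232.6999969482422, 203.3000030517578], [234.3000030517578, 182.6999969482422]]
lidR 30 0.12 [[0.4361, 0.1645], [0.4966, 0.1585]] ang -5.65 [[263.0, 205.0], [264.5, 186.89999389648438]]
lidF 30 0.11 [[0.4347, 0.2594], [0.427, 0.1751]] ang -95.26 [[234.39999389648438, 205.8000030517578], [259.8999938964844, 207.8000030517578]]
red 30 0.01 [[0.4313, 0.2157], [0.4494, 0.2151]] ang -1.93 [[247.60000610351562, 206.6999969482422], [247.6999969482422, 201.1999969482422]]
```

```bash
python3 - <<'E'
from h import *
c=load("top0.npz"); im=c["image"]
g=im.max(2)[150:215,240:280]
m=(g<40).astype(np.uint8)
k,l,st,ce=cv2.connectedComponentsWithStats(m)
for i in range(1,k):
    if st[i,4]>10: print(st[i],ce[i]+[240,150])
i=1+np.argmax(st[1:,4]); mm=(l==i).astype(np.uint8)
mm=cv2.morphologyEx(mm,cv2.MORPH_OPEN,cv2.getStructuringElement(cv2.MORPH_ELLIPSE,(7,7)))
cn,_=cv2.findContours(mm,0,1); cn=max(cn,key=cv2.contourArea)
e=cv2.fitEllipse(cn); print(e)
M=cv2.moments(mm,True); uv=np.array([M['m10']/M['m00']+240,M['m01']/M['m00']+150])
ex,ey=np.array([np.cos(np.radians(5.2)),-np.sin(np.radians(5.2))]),np.array([np.sin(np.radians(5.2)),np.cos(np.radians(5.2))])
P=onz(c,uv,.239)[0]; print(uv,P,"xp",P[:2]@ex,"yp",P[:2]@ey)
print(im[185,240:275].max(1))
cs=load("scene0.npz"); g=cs["image"].max(2)[145:170,240:270]; 
m=(g<45).astype(np.uint8);k,l,st,ce=cv2.connectedComponentsWithStats(m);print(st,ce+[240,145])
# z maps: knob, lid
for n,cc in(("top",c),("scene",cs)):
    for z in (.25,):
        q=proj(cc,[P[0],P[1],z])[0]; print(n,q, cc["z_map"][int(q[1])-2:int(q[1])+3,int(q[0])-2:int(q[0])+3])
E
```

```text
[ 11  29  13  14 121] [256.66115702 184.90082645]Traceback (most recent call last):
  File "<stdin>", line 10, in <module>
ValueError: max() iterable argument is empty
```

```bash
python3 - <<'E'
from h import *
c=load("top0.npz"); im=c["image"]
ex,ey=np.array([np.cos(np.radians(5.2)),-np.sin(np.radians(5.2))]),np.array([np.sin(np.radians(5.2)),np.cos(np.radians(5.2))])
g=im.max(2)
print(g[176:202:1,248:268])
gb=cv2.GaussianBlur(g,(0,0),.7)
# circle by radial edges
cen=np.array([257.,185.])
for it in range(4):
    pts=[]
    for th in np.radians(np.arange(0,360,10)):
        r=np.arange(4,10,.1); q=cen+r[:,None]*[np.cos(th),np.sin(th)]
        v=map_coordinates(gb.astype(float),[q[:,1],q[:,0]],order=1); k=np.argmax(np.gradient(v)>0.6)
        j=np.argmax(v>42)
        if v.max()>42: pts.append(q[j])
    p=np.array(pts); A=np.c_[2*p,np.ones(len(p))]; w=np.ones(len(p))
    for _ in range(10):
        s=np.linalg.lstsq(A*w[:,None],(p**2).sum(1)*w,rcond=None)[0]; R=np.sqrt(s[2]+s[:2]@s[:2]); res=np.hypot(*(p-s[:2]).T)-R; w=1/np.maximum(abs(res),.1)
    cen=s[:2]
print(cen,R,"expect",.021/1.44*483,np.round(res,1))
P=onz(c,cen,.239)[0]; print(P,"xp",P[:2]@ex,"yp",P[:2]@ey)
cs=load("scene0.npz")
q=proj(cs,[P[0],P[1],.239])[0]; print(q); print(cs["image"].max(2)[146:170,240:265])
E
```

```text
[[ 69  63  61  43  38  40  58  83  91  89  92  92  96  78  53  66  64  64
   67  62]
 [ 75  67  46  48  45  46  58  87  92  89  90  94  95  81  56  64  65  62
   60  61]
 [135 128  60  66  65  65  60  81  84  65  76  88  92  76  60  67  71  68
   66  70]
 [130 121  59  63  64  53  39  27  28  26  27  29  39  69  99 140 137 139
  137 139]
 [130 124  78  61  54  37  36  27  32  34  26  34  25  42  90 131 133 133
  131 137]
 [132 134 130  57  32  32  33  35  34  32  36  34  32  30  34  84 132 127
  132 133]
 [131 135 130  42  23  35  29  33  33  39  39  27  35  31  38  85 131 116
  135 130]
 [123 124 121  33  29  33  36  40  36  33  37  36  40  37  30  54  99 118
  132 129]
 [ 59  60  58  27  34  32  35  34  33  41  38  41  38  38  28  43  83 118
  127 127]
 [ 58  62  62  31  34  36  38  41  37  41  38  40  36  37  32  32  85 133
  132 130]
 [ 62  64  62  28  30  36  32  37  37  40  37  43  39  32  27  37  69 114
  131 131]
 [ 66  68  62  26  34  32  36  34  46  34  36  41  38  36  26  55 114 113
  133 129]
 [ 66  61  62  46  33  31  33  38  34  41  39  41  33  36  32  75 129 111
  131 
[... 3295 characters left out ...]
11  97  83  74  71  70  73  78  92 107
  113 112 110 110 115 132 172]
 [161 178 198 217 219 197 153 122 111 102  94  90  89  90  90  92  99 111
  116 116 115 115 119 141 183]
 [141 147 163 187 202 192 155 122 111 102  93  92  94  94  93  92 100 113
  119 120 118 119 126 153 194]
 [136 139 144 155 172 174 152 124 109 100  90  90  91  91  90  90  98 112
  119 119 118 123 144 178 207]
 [136 137 138 140 146 152 144 127 111  99  90  88  89  89  88  89  97 109
  118 122 124 140 174 204 214]
 [134 137 137 137 138 140 139 129 115 100  89  89  90  90  89  89  93 108
  129 149 160 176 199 212 208]
 [128 132 135 136 137 137 135 131 118 101  90  88  90  90  89  87  91 114
  158 194 209 212 207 196 188]]
```

move_arm([
  [[-0.012,0,0,6.7,0,0,0.06],[-0.012,0,0,6.7,0,0,0.06],[-0.012,0,0,6.7,0,0,0.06],[-0.012,0,0,6.6,0,0,0.06],[0,0.02,-0.038,0,0,0,0.06],[0,0.02,-0.038,0,0,0,0.06],[0,0.02,-0.038,0,0,0,0.06],[0,0.02,-0.038,0,0,0,0.06]],
])

```text
time: 0.9
tcp_pos: [0.3325, -0.4587, 0.3009]
tool_rot: [[-0.0, 0.996, -0.09], [0.001, -0.09, -0.996], [-1.0, -0.0, -0.001]]
wrist_force: [1.1, -1.1, 0.7]
grip_width: 0.704
```

```bash
cat > st.py <<'E'
from bench import env
import numpy as np
a=np.radians(5.2);ex=np.array([np.cos(a),-np.sin(a)]);ey=np.array([np.sin(a),np.cos(a)])
s=env.observe(); p=np.array(s["tcp_pos"]);R=np.array(s["tool_rot"]);t=p+env.tip_reach*R[:,0]
print("t",round(s["time"],2),"tcp",np.round(p,4),"tip xp,yp,z",np.round([t[:2]@ex,t[:2]@ey,t[2]],4),"F",np.round(s["wrist_force"],2),"grip",round(s["grip_width"],3))
print("q",np.round(s["joint_positions"],3)); print(np.round(R,3).tolist())
E
python3 st.py
```

```text
t 0.9 tcp [ 0.3325 -0.4587  0.3009] tip xp,yp,z [ 0.3727 -0.4266  0.2789] F [ 1.05 -1.08  0.72] grip 0.704
q [ 0.825  0.345  0.05   1.715 -0.019  1.083 -0.78 ]
[[-0.0, 0.996, -0.09], [0.001, -0.09, -0.996], [-1.0, -0.0, -0.001]]
```

move_arm([
  [[0,0.022,-0.038,0,0,0,0.06],[0,0.022,-0.038,0,0,0,0.06],[0,0.022,-0.038,0,0,0,0.06],[0,0.022,-0.038,0,0,0,0.06],[0,0.012,-0.038,0,0,0,0.06],[0,0,-0.038,0,0,0,0.06],[0,0,-0.038,0,0,0,0.06],[0,0,-0.038,0,0,0,0.06],[0,0,-0.038,0,0,0,0.06],[0,0,-0.038,0,0,0,0.06],[0,0,-0.038,0,0,0,0.06],[0,-0.015,-0.038,0,0,0,0.06],[0,-0.015,-0.038,0,0,0,0.06],[0,-0.015,-0.038,0,0,0,0.06],[0,-0.015,-0.038,0,0,0,0.06],[0,-0.015,-0.038,0,0,0,0.06],[0,-0.015,-0.038,0,0,0,0.06],[0,-0.01,-0.036,0,0,0,0.06]],
])

```text
time: 2.7
tcp_pos: [0.3921, 0.2203, 0.3012]
tool_rot: [[-0.0, 0.996, -0.089], [-0.0, -0.089, -0.996], [-1.0, -0.0, 0.0]]
wrist_force: [0.4, 0.8, 0.6]
grip_width: 0.703
```

```bash
python3 st.py
```

```text
t 2.7 tcp [0.3921 0.2203 0.3012] tip xp,yp,z [0.3705 0.2549 0.2792] F [0.38 0.81 0.62] grip 0.703
q [-0.201  0.164 -0.454  1.966  0.084  1.03  -2.353]
[[-0.0, 0.996, -0.089], [-0.0, -0.089, -0.996], [-1.0, -0.0, 0.0]]
```

move_arm([
  [[0,0,0,0,0,7,0.06],[0,0,0,0,0,7,0.06],[0,0,0,0,0,7,0.06]],
])

```text
time: 3.0
tcp_pos: [0.3932, 0.2192, 0.3014]
tool_rot: [[0.361, 0.928, -0.089], [-0.031, -0.083, -0.996], [-0.932, 0.362, -0.001]]
wrist_force: [0.3, -1.4, -0.2]
grip_width: 0.706
```

```bash
python3 st.py
```

```text
t 3.0 tcp [0.3932 0.2192 0.3014] tip xp,yp,z [0.3797 0.254  0.2809] F [ 0.32 -1.42 -0.22] grip 0.706
q [-0.323  0.016 -0.484  2.176  0.434  0.759 -2.755]
[[0.361, 0.928, -0.089], [-0.031, -0.083, -0.996], [-0.932, 0.362, -0.001]]
```

move_arm([
  [[0,0,0,-8.5,0,0,0.06],[0,0,0,-8.5,0,0,0.06],[0,0,0,-8.5,0,0,0.06],[0,0,0,-8.5,0,0,0.06],[0,0,0,-8.5,0,0,0.06],[0,0,0,-8.5,0,0,0.06],[0,0,0,-8.5,0,0,0.06],[0,0,0,-8.5,0,0,0.06],[0,0,0,-8.5,0,0,0.06],[0,0,0,-8.5,0,0,0.06],[0,0,0,-8.5,0,0,0.06],[0,0,0,-8.5,0,0,0.06],[0,0,0,-8.5,0,0,0.06],[0,0,0,-8.5,0,0,0.06],[0,0,0,-8.5,0,0,0.06],[0,0,0,-8.5,0,0,0.06],[0,0,0,-8.5,0,0,0.06],[0,0,0,-8.5,0,0,0.06],[0,0,0,-8.5,0,0,0.06],[0,0,0,-8.5,0,0,0.06]],
])

```text
time: 5.0
tcp_pos: [0.3931, 0.2185, 0.301]
tool_rot: [[0.356, -0.902, 0.245], [-0.033, 0.25, 0.968], [-0.934, -0.353, 0.059]]
wrist_force: [0.0, 0.3, -0.2]
grip_width: 0.7
```

move_arm([
  [[0,0,0,-8.5,0,0,0.06],[0,0,0,-1.5,0,0,0.06]],
])

```text
time: 5.2
tcp_pos: [0.3931, 0.2186, 0.3011]
tool_rot: [[0.357, -0.93, 0.088], [-0.033, 0.082, 0.996], [-0.934, -0.358, -0.001]]
wrist_force: [0.4, 0.7, -1.2]
grip_width: 0.7
```

```bash
python3 st.py
```

```text
t 5.2 tcp [0.3931 0.2186 0.3011] tip xp,yp,z [0.3796 0.2533 0.2805] F [ 0.38  0.69 -1.19] grip 0.7
q [-0.276  0.021 -0.529  2.172  0.431  0.763  0.393]
[[0.357, -0.93, 0.088], [-0.033, 0.082, 0.996], [-0.934, -0.358, -0.001]]
```

move_arm([
  [[0.0215,0.0082,0,0,0,0,0.06],[0.0215,0.0082,0,0,0,0,0.06],[0.0215,0.0082,0,0,0,0,0.06],[0.0215,0.0082,0,0,0,0,0.06],[0.0215,0.0082,0,0,0,0,0.06],[0.0215,0.0082,0,0,0,0,0.06],[0.0215,0.0082,0,0,0,0,0.06],[0.0215,0.0082,0,0,0,0,0.06],[0.0215,0.0082,0,0,0,0,0.06],[0.0105,0.004,0,0,0,0,0.06]],
])

```text
time: 6.2
tcp_pos: [0.393, 0.2184, 0.0812]
tool_rot: [[0.355, -0.93, 0.093], [-0.033, 0.086, 0.996], [-0.934, -0.357, -0.0]]
wrist_force: [0.8, -0.7, -0.3]
grip_width: 0.703
```

```bash
python3 st.py;  python3 - <<'E'
from bench import env
import cv2
for n in("scene","top"):
    c=env.camera(n)["image"][:,:,::-1]
    b=c[130:255,185:310] if n=="scene" else c[135:260,210:310]
    cv2.imwrite(f"pics/{n}1.png",cv2.resize(cv2.convertScaleAbs(b,alpha=1.3),None,fx=4.6,fy=4.6,interpolation=cv2.INTER_CUBIC))
E
```

```text
t 6.2 tcp [0.393  0.2184 0.0812] tip xp,yp,z [0.3795 0.2531 0.0606] F [ 0.77 -0.72 -0.34] grip 0.703
q [-0.546  0.48  -0.299  2.358  1.393  0.425 -0.645]
[[0.355, -0.93, 0.093], [-0.033, 0.086, 0.996], [-0.934, -0.357, -0.0]]
```

View pics/scene1.png

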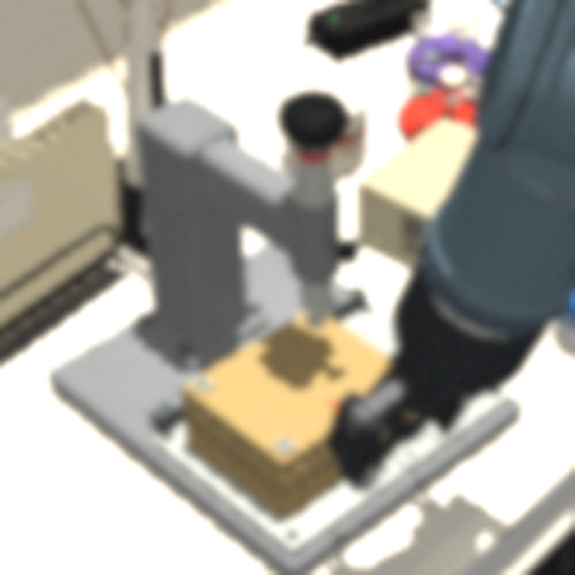

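View pics/top1.png

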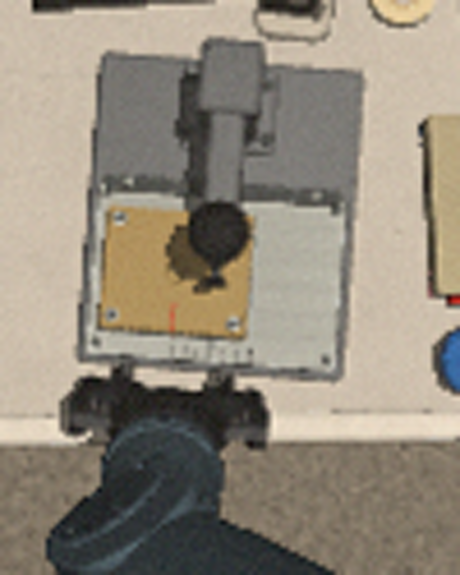

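move_arm([
  [[0.009,0,0,0,0,0,0.06],[0.009,0,0,0,0,0,0.06],[0.008,0,0,0,0,0,0.06],[0,0,0,0,0,0,0.06]],
])

```text
time: 6.7
tcp_pos: [0.4035, 0.2178, 0.0588]
tool_rot: [[0.357, -0.93, 0.092], [-0.033, 0.086, 0.996], [-0.934, -0.358, 0.001]]
wrist_force: [-0.5, 0.4, 0.2]
grip_width: 0.698
```

```bash
python3 st.py
```

```text
t 6.7 tcp [0.4035 0.2178 0.0588] tip xp,yp,z [0.39   0.2535 0.0382] F [-0.45  0.39  0.23] grip 0.698
q [-0.546  0.545 -0.277  2.344  1.535  0.417 -0.767]
[[0.357, -0.93, 0.092], [-0.033, 0.086, 0.996], [-0.934, -0.358, 0.001]]
```

move_arm([
  [[0.0007,-0.0019,0,0,0,0,0.06],[0.0007,-0.0019,0,0,0,0,0.06],[0.0007,-0.0019,0,0,0,0,0.06],[0.0005,-0.0014,0,0,0,0,0.06],[0.0005,-0.0014,0,0,0,0,0.06],[0.0005,-0.0014,0,0,0,0,0.06],[0.0005,-0.0014,0,0,0,0,0.06],[0.0005,-0.0014,0,0,0,0,0.06],[0.0005,-0.0014,0,0,0,0,0.06]],
])

```text
time: 7.6
tcp_pos: [0.4176, 0.2166, 0.0588]
tool_rot: [[0.356, -0.93, 0.089], [-0.032, 0.084, 0.996], [-0.934, -0.358, 0.0]]
wrist_force: [-2.1, 0.4, 0.3]
grip_width: 0.699
```

```bash
python3 st.py
```

```text
t 7.6 tcp [0.4176 0.2166 0.0588] tip xp,yp,z [0.4041 0.2536 0.0383] F [-2.06  0.41  0.26] grip 0.699
q [-0.529  0.551 -0.263  2.32   1.513  0.404 -0.711]
[[0.356, -0.93, 0.089], [-0.032, 0.084, 0.996], [-0.934, -0.358, 0.0]]
```

move_arm([
  [[0.0005,-0.0014,0,0,0,0,0.06],[0.0005,-0.0014,0,0,0,0,0.06],[0.0005,-0.0014,0,0,0,0,0.06],[0.0005,-0.0014,0,0,0,0,0.06],[0.0005,-0.0014,0,0,0,0,0.06]],
])

```text
time: 8.1
tcp_pos: [0.4255, 0.2158, 0.0591]
tool_rot: [[0.357, -0.93, 0.09], [-0.032, 0.084, 0.996], [-0.934, -0.358, -0.0]]
wrist_force: [-2.5, 0.3, -0.6]
grip_width: 0.703
```

```bash
python3 st.py
```

```text
t 8.1 tcp [0.4255 0.2158 0.0591] tip xp,yp,z [0.4121 0.2535 0.0385] F [-2.49  0.31 -0.58] grip 0.703
q [-0.521  0.554 -0.256  2.307  1.499  0.398 -0.682]
[[0.357, -0.93, 0.09], [-0.032, 0.084, 0.996], [-0.934, -0.358, -0.0]]
```

move_arm([
  [[0.0003,-0.0009,0,0,0,0,0.06],[0.0003,-0.0009,0,0,0,0,0.06],[0.0002,-0.0006,0,0,0,0,0.06]],
])

```text
time: 8.4
tcp_pos: [0.428, 0.2156, 0.0593]
tool_rot: [[0.357, -0.93, 0.09], [-0.032, 0.084, 0.996], [-0.934, -0.358, -0.0]]
wrist_force: [-0.9, 1.0, -1.5]
grip_width: 0.699
```

move_arm([
  [[0.0002,-0.0006,0,0,0,0,0.06],[0.0002,-0.0006,0,0,0,0,0.06]],
])

```text
time: 8.6
tcp_pos: [0.4292, 0.2155, 0.0593]
tool_rot: [[0.357, -0.93, 0.09], [-0.032, 0.084, 0.996], [-0.934, -0.358, -0.0]]
wrist_force: [-2.6, 0.5, 0.1]
grip_width: 0.704
```

move_arm([
  [[0.0002,-0.0006,0,0,0,0,0.06],[0.0002,-0.0006,0,0,0,0,0.06]],
])

```text
time: 8.8
tcp_pos: [0.4303, 0.2154, 0.0593]
tool_rot: [[0.357, -0.93, 0.09], [-0.032, 0.084, 0.996], [-0.934, -0.358, 0.0]]
wrist_force: [-3.9, -1.0, -0.6]
grip_width: 0.702
```

move_arm([
  [[0.0002,-0.0006,0,0,0,0,0.06],[0.0002,-0.0006,0,0,0,0,0.06]],
])

```text
time: 9.0
tcp_pos: [0.4305, 0.2154, 0.0591]
tool_rot: [[0.355, -0.931, 0.089], [-0.032, 0.083, 0.996], [-0.934, -0.357, 0.0]]
wrist_force: [-8.1, -0.6, 3.8]
grip_width: 0.702
```

move_arm([
  [[0.0002,-0.0006,0,0,0,0,0.06],[0.0002,-0.0006,0,0,0,0,0.06]],
])

```text
time: 9.2
tcp_pos: [0.4306, 0.2154, 0.0589]
tool_rot: [[0.354, -0.931, 0.088], [-0.031, 0.083, 0.996], [-0.935, -0.355, 0.0]]
wrist_force: [-12.3, 0.7, 5.8]
grip_width: 0.701
```

move_arm([
  [[-0.0018,0.0047,0,0,0,0,0.06],[-0.0036,0.0093,0,0,0,0,0.06],[-0.0036,0.0093,0,0,0,0,0],[-0.002,0.005,0.02,0,0,0,0],[0,0,0.025,0,0,0,0],[0,0,0.025,0,0,0,0],[0,0,0.022,0,0,0,0],[0.006,-0.016,0,0,0,0,0],[0.006,-0.016,0,0,0,0,0],[0.006,-0.016,0,0,0,0,0],[0.006,-0.016,0,0,0,0,0],[0.006,-0.016,0,0,0,0,0],[0,0,0,0,0,0,0]],
])

```text
time: 10.5
tcp_pos: [0.4993, 0.3007, 0.0609]
tool_rot: [[0.36, -0.928, 0.094], [-0.034, 0.088, 0.996], [-0.932, -0.361, 0.0]]
wrist_force: [-0.2, 1.0, 0.2]
grip_width: 0.001
```

```bash
python3 st.py; cat > fl.py <<'E'
import sys
from h import *
from bench import env
c=env.camera("top"); cs=env.camera("scene"); tag=sys.argv[1]
np.savez(f"top{tag}.npz",**c); np.savez(f"scene{tag}.npz",**cs)
b=c["image"][135:225,215:300,::-1]; cv2.imwrite(f"pics/top{tag}.png",cv2.resize(cv2.convertScaleAbs(b,alpha=1.5),None,fx=6.6,fy=6.6,interpolation=cv2.INTER_CUBIC))
b=cs["image"][135:255,185:320,::-1]; cv2.imwrite(f"pics/scene{tag}.png",cv2.resize(b,None,fx=4.8,fy=4.8,interpolation=cv2.INTER_CUBIC))
E
python3 fl.py 2
```

```text
t 10.5 tcp [0.4993 0.3007 0.0609] tip xp,yp,z [0.4779 0.3447 0.0404] F [-0.17  0.98  0.16] grip 0.001
q [-0.508  0.659 -0.326  2.039  1.192  0.509 -0.348]
[[0.36, -0.928, 0.094], [-0.034, 0.088, 0.996], [-0.932, -0.361, 0.0]]
```

View pics/top2.png

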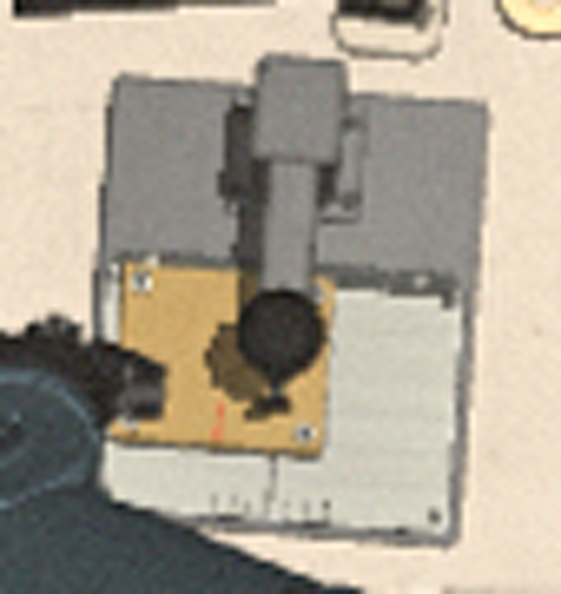

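View pics/scene2.png

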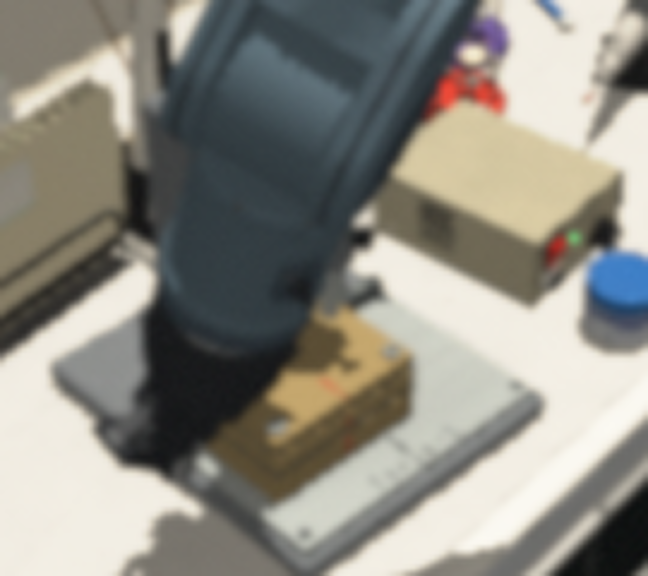

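move_arm([
  [[-0.002,0.005,0,0,6,0,0],[0,0,0,0,6,0,0],[0,0,0,0,0,0,0]],
])

```text
time: 10.9
tcp_pos: [0.4892, 0.3065, 0.0601]
tool_rot: [[0.331, -0.93, 0.158], [-0.235, 0.081, 0.969], [-0.914, -0.358, -0.192]]
wrist_force: [-0.1, 0.6, -0.4]
grip_width: 0.0
```

```bash
python3 st.py; python3 - <<'E'
from h import *
ex,ey=np.array([np.cos(np.radians(5.2)),-np.sin(np.radians(5.2))]),np.array([np.sin(np.radians(5.2)),np.cos(np.radians(5.2))])
c=load("top2.npz"); im=c["image"]; g=im.mean(2); sat=im[:,:,0]*1.-im[:,:,2]
T=lambda x,y:(x/6.6+215-.42,y/6.6+135-.42)
def rep(name,ch,a,b,sg,z,**k):
    l,n,r=edge(ch,T(*a),T(*b),sg,**k); P=onz(c,l,z)[:,:2]; d=P[1]-P[0]
    print(name,n,round(r,2),"xp",np.round(P@ex,4),"yp",np.round(P@ey,4),"mean",np.round([(P@ex).mean(),(P@ey).mean()],4),"ang",round(np.degrees(np.arctan2(d[1],d[0])),2))
rep("platR",g,(437,520),(460,300),-1,.024,w=2)
rep("lidF",sat,(115,440),(322,455),-1,.072,w=2)
rep("lidR",sat,(322,450),(330,360),-1,.072,w=2)
rep("lidRlow",sat,(322,450),(330,360),-1,.024,w=2)
for sg in(1,-1):
  rep("scribe",g,(267,520),(274,458),sg,.024,w=1.5); rep("red",im[:,:,0]*1.-im[:,:,1],(217,440),(220,408),sg,.072,w=1.5)
E
```

```text
t 10.9 tcp [0.4892 0.3065 0.0601] tip xp,yp,z [0.4671 0.3451 0.04  ] F [-0.13  0.62 -0.44] grip 0.0
q [-0.59   0.723 -0.354  1.923  1.023  0.784 -0.253]
[[0.331, -0.93, 0.158], [-0.235, 0.081, 0.969], [-0.914, -0.358, -0.192]]
platR 30 0.15 xp [0.4094 0.5014] yp [0.1359 0.1351] mean [0.4554 0.1355] ang -5.74
lidF 30 0.09 xp [0.4251 0.4251] yp [0.2966 0.213 ] mean [0.4251 0.2548] ang -95.18
lidR 30 0.13 xp [0.4315 0.468 ] yp [0.2032 0.2033] mean [0.4498 0.2033] ang -5.1
lidRlow 30 0.13 xp [0.4343 0.4719] yp [0.2026 0.2026] mean [0.4531 0.2026] ang -5.1
scribe 30 0.09 xp [0.3944 0.4201] yp [0.2261 0.2235] mean [0.4072 0.2248] ang -11.05
red 30 0.05 xp [0.4296 0.4425] yp [0.2588 0.2575] mean [0.436  0.2581] ang -10.84
scribe 30 0.04 xp [0.3946 0.4203] yp [0.2309 0.2287] mean [0.4074 0.2298] ang -10.21
red 30 0.04 xp [0.4295 0.4424] yp [0.2534 0.2528] mean [0.4359 0.2531] ang -7.67
```

move_arm([
  [[0.0014,-0.0037,0.0003,0,0,0,0],[0.0006,0,-0.003,0,0,0,0],[0.0006,0,-0.003,0,0,0,0],[0.0006,0,-0.003,0,0,0,0],[0.0006,0,-0.003,0,0,0,0],[0.0003,0,-0.0015,0,0,0,0],[0.0003,0,-0.0015,0,0,0,0]],
])

```text
time: 11.6
tcp_pos: [0.4932, 0.2865, 0.0606]
tool_rot: [[0.33, -0.93, 0.162], [-0.238, 0.084, 0.967], [-0.913, -0.358, -0.194]]
wrist_force: [0.3, -0.3, 0.2]
grip_width: 0.001
```

move_arm([
  [[0.0003,0,-0.0015,0,0,0,0],[0.0003,0,-0.0015,0,0,0,0],[0.0003,0,-0.0015,0,0,0,0]],
])

```text
time: 11.9
tcp_pos: [0.4928, 0.2829, 0.0606]
tool_rot: [[0.331, -0.93, 0.161], [-0.237, 0.084, 0.968], [-0.914, -0.358, -0.193]]
wrist_force: [0.0, 3.0, 0.2]
grip_width: -0.003
```

move_arm([
  [[0.0003,0,-0.0015,0,0,0,0],[0.0003,0,-0.0015,0,0,0,0],[0.0003,0,-0.0015,0,0,0,0]],
])

```text
time: 12.2
tcp_pos: [0.4923, 0.2778, 0.0606]
tool_rot: [[0.33, -0.93, 0.162], [-0.238, 0.084, 0.968], [-0.913, -0.358, -0.194]]
wrist_force: [0.3, 1.8, -0.7]
grip_width: -0.002
```

```bash
python3 st.py
```

```text
t 12.2 tcp [0.4923 0.2778 0.0606] tip xp,yp,z [0.4728 0.3167 0.0405] F [ 0.35  1.78 -0.7 ] grip -0.002
q [-0.558  0.703 -0.338  1.967  1.046  0.751 -0.253]
[[0.33, -0.93, 0.162], [-0.238, 0.084, 0.968], [-0.913, -0.358, -0.194]]
```

move_arm([
  [[0.0003,0,-0.0015,0,0,0,0],[0.0003,0,-0.0015,0,0,0,0],[0.0003,0,-0.0015,0,0,0,0],[0.0003,0,-0.0015,0,0,0,0],[0.0003,0,-0.0015,0,0,0,0],[0.0003,0,-0.0015,0,0,0,0],[0.0003,0,-0.0015,0,0,0,0],[0.0003,0,-0.0015,0,0,0,0],[0.0003,0,-0.0015,0,0,0,0],[0.0003,0,-0.0015,0,0,0,0]],
])

```text
time: 13.2
tcp_pos: [0.4909, 0.2623, 0.0608]
tool_rot: [[0.33, -0.93, 0.162], [-0.239, 0.084, 0.967], [-0.913, -0.358, -0.194]]
wrist_force: [0.3, 2.8, -0.6]
grip_width: -0.001
```

```bash
python3 st.py; python3 fl.py 3
```

```text
t 13.2 tcp [0.4909 0.2623 0.0608] tip xp,yp,z [0.4728 0.3011 0.0407] F [ 0.34  2.79 -0.57] grip -0.001
q [-0.544  0.69  -0.33   1.996  1.062  0.731 -0.259]
[[0.33, -0.93, 0.162], [-0.239, 0.084, 0.967], [-0.913, -0.358, -0.194]]
```

View pics/top3.png

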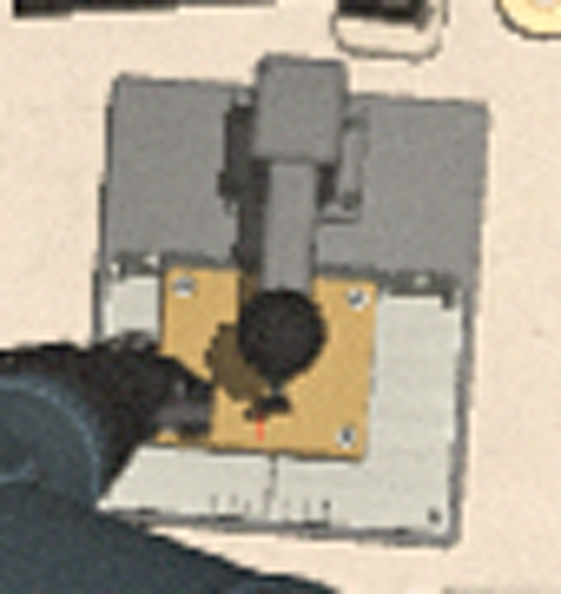

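View pics/scene3.png

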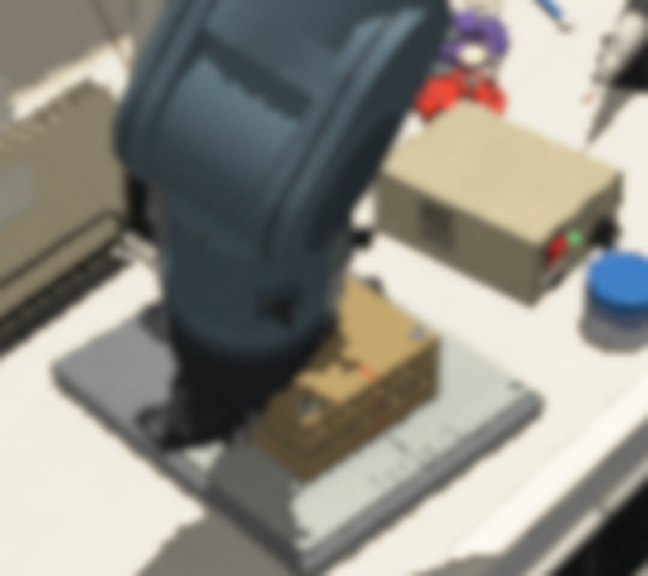

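```bash
cat > ms.py <<'E'
from h import *
A=np.radians(5.2)
ex,ey=np.array([np.cos(A),-np.sin(A)]),np.array([np.sin(A),np.cos(A)])
T=lambda x,y:(x/6.6+215-.42,y/6.6+135-.42)
def mk(c):
    def rep(name,ch,a,b,sg,z,**k):
        l,n,r=edge(ch,T(*a),T(*b),sg,**k); P=onz(c,l,z)[:,:2]; d=P[1]-P[0]
        print(name,n,round(r,2),"xp",np.round(P@ex,4),"yp",np.round(P@ey,4),"mean",np.round([(P@ex).mean(),(P@ey).mean()],4),"ang",round(np.degrees(np.arctan2(d[1],d[0])),2))
    return rep
E
python3 - <<'E'
from ms import *
c=load("top3.npz"); im=c["image"]; g=im.mean(2); sat=im[:,:,0]*1.-im[:,:,2]; rd=im[:,:,0]*1.-im[:,:,1]
rep=mk(c)
rep("lidF",sat,(205,450),(360,460),-1,.072,w=2)
rep("lidR",sat,(364,450),(376,290),-1,.072,w=2)
rep("lidL",sat,(160,335),(165,270),1,.072,w=2)
for sg in(1,-1):
  rep("scribe",g,(268,520),(274,458),sg,.024,w=1.5); rep("red",rd,(260,438),(262,420),sg,.072,w=1.5)
E
```

```text
lidF 30 0.08 xp [0.4249 0.4248] yp [0.2537 0.1911] mean [0.4248 0.2224] ang -95.3
lidR 30 0.08 xp [0.4367 0.5016] yp [0.1814 0.1812] mean [0.4692 0.1813] ang -5.42
lidL 30 0.03 xp [0.5083 0.4819] yp [0.2894 0.2873] mean [0.4951 0.2884] ang 179.5
scribe 30 0.1 xp [0.3945 0.4201] yp [0.2263 0.2234] mean [0.4073 0.2248] ang -11.5
red 30 0.0 xp [0.4316 0.4389] yp [0.2369 0.2371] mean [0.4352 0.237 ] ang -3.71
scribe 30 0.04 xp [0.3945 0.4203] yp [0.2308 0.2287] mean [0.4074 0.2298] ang -10.06
red 30 0.0 xp [0.4314 0.4387] yp [0.2321 0.2325] mean [0.4351 0.2323] ang -1.82
```

move_arm([
  [[0.0002,0,-0.001,0,0,0,0],[0.0002,0,-0.001,0,0,0,0],[0.0002,0,-0.001,0,0,0,0],[0.0002,0,-0.001,0,0,0,0],[0.0002,0,-0.001,0,0,0,0],[0,0,0,0,0,0,0]],
])

```text
time: 13.9
tcp_pos: [0.4904, 0.257, 0.0608]
tool_rot: [[0.33, -0.93, 0.162], [-0.239, 0.084, 0.967], [-0.913, -0.358, -0.195]]
wrist_force: [-0.1, 1.2, 0.2]
grip_width: 0.003
```

```bash
python3 st.py
```

```text
t 13.9 tcp [0.4904 0.257  0.0608] tip xp,yp,z [0.4728 0.2958 0.0407] F [-0.09  1.25  0.21] grip 0.003
q [-0.539  0.685 -0.327  2.005  1.068  0.724 -0.261]
[[0.33, -0.93, 0.162], [-0.239, 0.084, 0.967], [-0.913, -0.358, -0.195]]
```

move_arm([
  [[-0.001,0,0.005,0,0,0,0],[-0.004,0,0.02,0,0,0,0],[-0.004,0,0.02,0,0,0,0],[-0.008,0,0.04,0,0,0,0],[-0.008,0,0.04,0,0,0,0],[0,0,0,0,0,0,0]],
])

```text
time: 14.5
tcp_pos: [0.5013, 0.3915, 0.0597]
tool_rot: [[0.331, -0.93, 0.157], [-0.231, 0.082, 0.97], [-0.915, -0.357, -0.188]]
wrist_force: [-1.0, 0.6, 0.2]
grip_width: -0.001
```

```bash
python3 st.py; python3 fl.py 4
```

```text
t 14.5 tcp [0.5013 0.3915 0.0597] tip xp,yp,z [0.4715 0.4309 0.0395] F [-0.96  0.62  0.21] grip -0.001
q [-0.662  0.807 -0.385  1.737  0.956  0.893 -0.209]
[[0.331, -0.93, 0.157], [-0.231, 0.082, 0.97], [-0.915, -0.357, -0.188]]
```

View pics/top4.png

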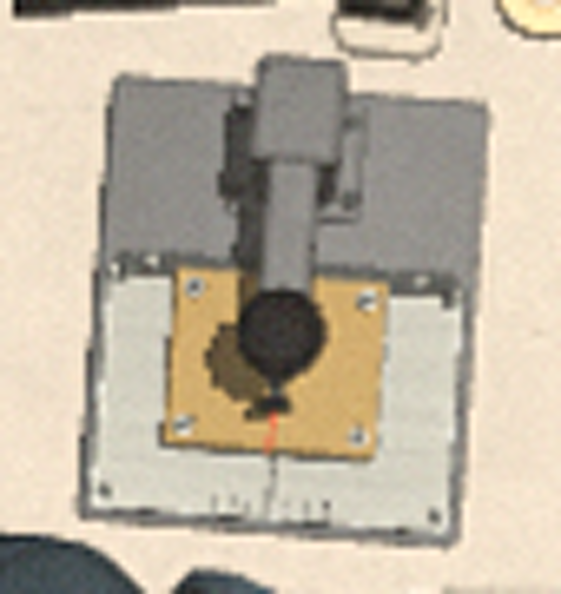

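View pics/scene4.png

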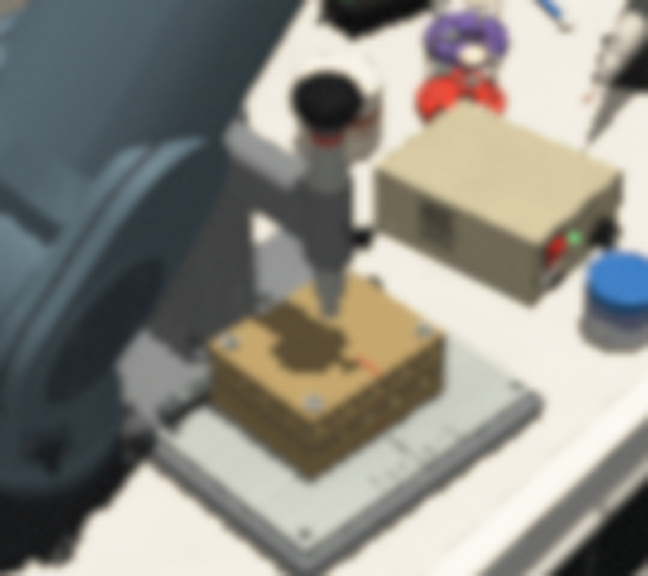

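Clean views: red line (zoom 271, 432) is now nearly above the scribed line (272, 460); back edge along the rail. Measuring offset precisely with several independent references.

```bash
cat > m4.py <<'E'
import sys
from ms import *
c=load(sys.argv[1]); im=c["image"]; g=im.mean(2); sat=im[:,:,0]*1.-im[:,:,2]; rd=im[:,:,0]*1.-im[:,:,1]
rep=mk(c)
rep("platL",g,(90,490),(101,300),1,.024,w=2); rep("platR",g,(440,520),(465,300),-1,.024,w=2)
rep("lidF",sat,(165,442),(370,460),-1,.072,w=2)
rep("lidR",sat,(374,455),(387,290),-1,.072,w=2)
rep("lidL",sat,(165,440),(176,270),1,.072,w=2)
rep("armL",g,(262,285),(268,170),1,.17,w=1.5);rep("armR",g,(308,285),(315,170),-1,.17,w=1.5)
for sg in(1,-1):
  rep("scribe",g,(268,520),(274,462),sg,.024,w=1.5)
  rep("red",rd,(268,448),(275,418),sg,.072,w=1.5)
# per-row dark/red centroid
for r in range(202,214):
    x0=250; red=np.clip(rd[r,x0:x0+14]-50,0,None) if r<204 else None
    row=g[r,x0:x0+12]; 
    if r>=206:
        w=np.clip(np.median(row)-12-row,0,None); u=(w@np.arange(x0,x0+12))/max(w.sum(),1e-6); P=onz(c,(u,r),.024)[0,:2]; print(r,"scribe",round(u,2),round(P@ey,4),np.round(w).astype(int))
for r in range(196,205):
    row=rd[r,250:264]; w=np.clip(row-np.median(row)-15,0,None); 
    if w.sum()>0:
        u=(w@np.arange(250,264))/w.sum(); P=onz(c,(u,r),.072)[0,:2]; print(r,"red",round(u,2),round(P@ey,4),np.round(w).astype(int))
E
python3 m4.py top4.npz
```

```text
platL 30 0.26 xp [0.4094 0.4887] yp [0.3201 0.3198] mean [0.449 0.32 ] ang -5.41
platR 30 0.15 xp [0.4095 0.5017] yp [0.1357 0.135 ] mean [0.4556 0.1354] ang -5.62
lidF 30 0.1 xp [0.4249 0.4249] yp [0.2715 0.1886] mean [0.4249 0.2301] ang -95.21
lidR 30 0.08 xp [0.4348 0.5018] yp [0.1764 0.1766] mean [0.4683 0.1765] ang -4.99
lidL 30 0.12 xp [0.4344 0.5034] yp [0.283  0.2831] mean [0.4689 0.283 ] ang -5.1
armL 30 0.09 xp [0.5031 0.5472] yp [0.2388 0.239 ] mean [0.5252 0.2389] ang -4.94
armR 30 0.14 xp [0.5049 0.5489] yp [0.2193 0.2164] mean [0.5269 0.2178] ang -8.96
scribe 30 0.09 xp [0.3942 0.4183] yp [0.2263 0.2234] mean [0.4063 0.2249] ang -11.86
red 30 0.05 xp [0.4278 0.44  ] yp [0.2325 0.2302] mean [0.4339 0.2313] ang -15.47
scribe 30 0.04 xp [0.3944 0.4184] yp [0.2309 0.2287] mean [0.4064 0.2298] ang -10.33
red 30 0.04 xp [0.427  0.4393] yp [0.2274 0.2255] mean [0.4332 0.2264] ang -14.0
206 scribe 256.0 0.2264 [ 0  0  0  0  0  0 31  0  0  0  0  0]
207 scribe 256.0 0.2261 [ 0  0  0  0  0  0 10  0  0  0  0  0]
208 scribe 256.0 0.2258 [ 0  0  0  0  0  0 12  0  0  0  0  0]
209 scribe 255.36 0.2277 [ 0  0  0  0  0 19 11  0  0  0  0  0]
210 scribe 253.19 0.2349 [ 9  0  0  0  0 14  1  0  0  0  0  0]
211 scribe 255.93 0.2253 [ 3  0  6  0  0  8  0  0  0  0  0 10]
212 scribe 255.81 0.2254 [ 0  0 10  0  0  7  0  0  0  0  0  9]
213 scribe 250.35 0.2437 [46 25  0  0  0  0  0  0  0  0  0  0]
197 red 256.0 0.2286 [0 0 0 0 0 0 4 0 0 0 0 0 0 0]
198 red 256.0 0.2284 [ 0  0  0  0  0  0 36  0  0  0  0  0  0  0]
199 red 256.0 0.2281 [ 0  0  0  0  0  0 28  0  0  0  0  0  0  0]
200 red 256.0 0.2279 [0 0 0 0 0 0 9 0 0 0 0 0 0 0]
201 red 255.38 0.2296 [ 0  0  0  0  0 16 10  0  0  0  0  0  0  0]
202 red 255.2 0.23 [ 0  0  0  0  0 16  4  0  0  0  0  0  0  0]
203 red 255.0 0.2304 [ 0  0  0  0  0 10  0  0  0  0  0  0  0  0]
```

move_arm([
  [[0.008,0,-0.04,0,0,0,0],[0.008,0,-0.04,0,0,0,0],[0.004,0,-0.02,0,0,0,0],[0.003,0,-0.015,0,0,0,0],[0.0006,0,-0.003,0,0,0,0],[0.0006,0,-0.003,0,0,0,0]],
])

```text
time: 15.2
tcp_pos: [0.491, 0.2619, 0.061]
tool_rot: [[0.331, -0.93, 0.162], [-0.238, 0.084, 0.968], [-0.913, -0.359, -0.193]]
wrist_force: [-0.3, 0.6, 0.1]
grip_width: -0.001
```

```bash
python3 st.py
```

```text
t 15.2 tcp [0.491  0.2619 0.061 ] tip xp,yp,z [0.473  0.3008 0.0409] F [-0.32  0.62  0.08] grip -0.001
q [-0.543  0.689 -0.33   1.997  1.063  0.729 -0.259]
[[0.331, -0.93, 0.162], [-0.238, 0.084, 0.968], [-0.913, -0.359, -0.193]]
```

move_arm([
  [[0.0003,0,-0.0015,0,0,0,0],[0.0003,0,-0.0015,0,0,0,0],[0.0002,0,-0.001,0,0,0,0],[0.0002,0,-0.001,0,0,0,0],[0.0002,0,-0.0008,0,0,0,0],[0.0002,0,-0.0008,0,0,0,0],[0,0,0,0,0,0,0]],
])

```text
time: 15.9
tcp_pos: [0.4902, 0.255, 0.0608]
tool_rot: [[0.33, -0.93, 0.162], [-0.238, 0.084, 0.968], [-0.913, -0.358, -0.194]]
wrist_force: [-0.2, 2.2, 0.7]
grip_width: 0.002
```

```bash
python3 st.py
```

```text
t 15.9 tcp [0.4902 0.255  0.0608] tip xp,yp,z [0.4728 0.2938 0.0407] F [-0.18  2.23  0.72] grip 0.002
q [-0.537  0.683 -0.326  2.01   1.07   0.72  -0.262]
[[0.33, -0.93, 0.162], [-0.238, 0.084, 0.968], [-0.913, -0.358, -0.194]]
```

move_arm([
  [[-0.001,0,0.005,0,0,0,0],[-0.004,0,0.02,0,0,0,0],[-0.004,0,0.02,0,0,0,0],[-0.008,0,0.04,0,0,0,0],[-0.008,0,0.04,0,0,0,0],[0,0,0,0,0,0,0]],
])

```text
time: 16.5
tcp_pos: [0.5011, 0.3888, 0.0596]
tool_rot: [[0.331, -0.93, 0.157], [-0.231, 0.082, 0.97], [-0.915, -0.357, -0.188]]
wrist_force: [0.4, 0.8, 0.9]
grip_width: -0.001
```

```bash
python3 st.py; python3 fl.py 5; python3 m4.py top5.npz
```

```text
t 16.5 tcp [0.5011 0.3888 0.0596] tip xp,yp,z [0.4715 0.4282 0.0394] F [0.42 0.76 0.9 ] grip -0.001
q [-0.659  0.804 -0.384  1.743  0.958  0.889 -0.21 ]
[[0.331, -0.93, 0.157], [-0.231, 0.082, 0.97], [-0.915, -0.357, -0.188]]
platL 30 0.21 xp [0.4094 0.4887] yp [0.3196 0.3199] mean [0.4491 0.3197] ang -4.98
platR 30 0.15 xp [0.4095 0.5017] yp [0.1358 0.135 ] mean [0.4556 0.1354] ang -5.67
lidF 30 0.1 xp [0.425 0.425] yp [0.2715 0.1886] mean [0.425  0.2301] ang -95.2
lidR 30 0.11 xp [0.4348 0.5018] yp [0.1742 0.1743] mean [0.4683 0.1742] ang -5.12
lidL 30 0.08 xp [0.4345 0.5035] yp [0.2808 0.281 ] mean [0.469  0.2809] ang -5.01
armL 30 0.15 xp [0.5031 0.5472] yp [0.239  0.2388] mean [0.5252 0.2389] ang -5.38
armR 30 0.15 xp [0.5049 0.5489] yp [0.2191 0.2164] mean [0.5269 0.2178] ang -8.71
scribe 30 0.1 xp [0.3942 0.4183] yp [0.2262 0.2233] mean [0.4063 0.2248] ang -12.1
red 30 0.02 xp [0.4275 0.4401] yp [0.2304 0.2307] mean [0.4338 0.2306] ang -4.0
scribe 30 0.04 xp [0.3944 0.4184] yp [0.2308 0.2286] mean [0.4064 0.2297] ang -10.26
red 30 0.01 xp [0.4269 0.4394] yp [0.226  0.2258] mean [0.4331 0.2259] ang -6.03
206 scribe 256.0 0.2264 [ 0  0  0  0  0  0 29  0  0  0  0  0]
207 scribe 256.0 0.2261 [ 0  0  0  0  0  0 11  0  0  0  0  0]
208 scribe 256.0 0.2258 [ 0  0  0  0  0  0 12  0  0  0  0  0]
209 scribe 255.4 0.2276 [ 0  0  0  0  0 16 11  0  0  0  0  0]
210 scribe 253.06 0.2353 [13  0  0  0  0 15  4  0  0  0  0  0]
211 scribe 255.15 0.2279 [3 0 9 0 0 7 0 0 1 0 0 7]
212 scribe 256.61 0.2227 [0 0 4 0 0 5 0 0 0 0 0 6]
213 scribe 250.35 0.2437 [44 24  0  0  0  0  0  0  0  0  0  0]
198 red 256.0 0.2284 [ 0  0  0  0  0  0 12  0  0  0  0  0  0  0]
199 red 256.0 0.2281 [ 0  0  0  0  0  0 14  0  0  0  0  0  0  0]
200 red 256.0 0.2279 [ 0  0  0  0  0  0 30  0  0  0  0  0  0  0]
201 red 256.0 0.2276 [ 0  0  0  0  0  0 16  0  0  0  0  0  0  0]
202 red 256.0 0.2274 [ 0  0  0  0  0  0 30  0  0  0  0  0  0  0]
```

View pics/top5.png

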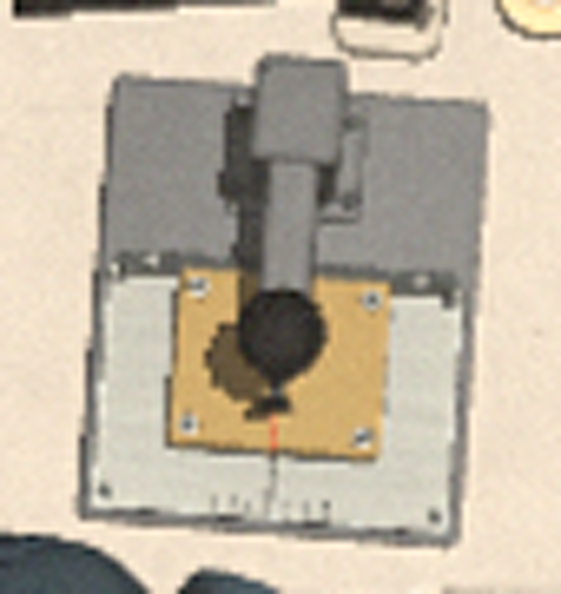

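View pics/scene5.png

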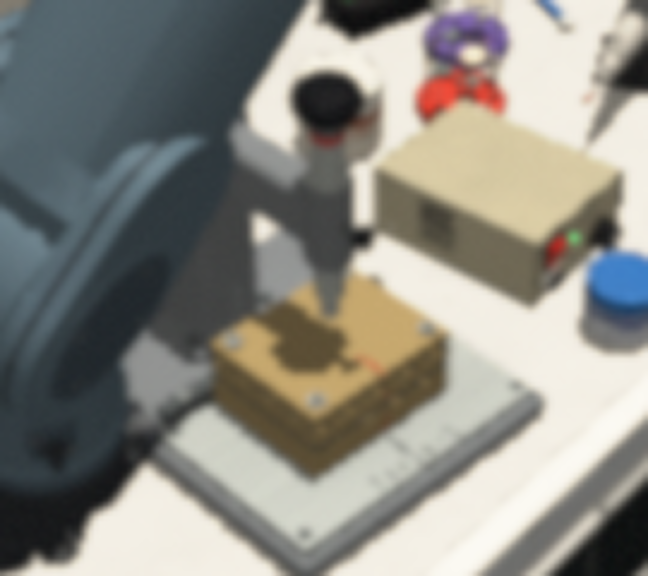

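move_arm([
  [[-0.018,-0.007,-0.0035,0,0,0,0],[-0.036,-0.014,-0.0075,0,0,0,0],[-0.036,-0.014,-0.0075,0,0,0,0],[-0.036,-0.014,-0.0075,0,0,0,0],[-0.036,-0.014,-0.0075,0,0,0,0],[-0.036,-0.014,-0.0075,0,0,0,0],[-0.036,-0.014,-0.0075,0,0,0,0],[-0.02,-0.008,-0.004,0,0,0,0],[0,0,0,0,-6,0,0],[0,0,0,0,-6,0,0],[0,0,0,0,0,7,0],[0,0,0,0,0,7,0],[0,0,0,0,0,7,0],[0,0,0,0,0,0,0]],
])

```text
time: 18.0
tcp_pos: [0.5054, 0.3793, 0.3372]
tool_rot: [[-0.001, -0.995, 0.097], [-0.001, 0.097, 0.995], [-1.0, 0.001, -0.001]]
wrist_force: [1.6, -1.1, -0.1]
grip_width: 0.0
```

```bash
python3 st.py
```

```text
t 18.0 tcp [0.5054 0.3793 0.3372] tip xp,yp,z [0.4689 0.4235 0.3152] F [ 1.57 -1.1  -0.08] grip 0.0
q [-0.292  0.508 -0.625  1.463  0.302  1.27   0.527]
[[-0.001, -0.995, 0.097], [-0.001, 0.097, 0.995], [-1.0, 0.001, -0.001]]
```

move_arm([
  [[0,-0.001,-0.026,0,0,0,0],[0,-0.001,-0.04,0,0,0,0],[0,-0.001,-0.04,0,0,0,0],[0,0,-0.04,0,0,0,0],[0,0,-0.035,0,0,0,0],[0,0,-0.015,0,0,0,0],[0.02,0,0,0,0,0,0],[0.02,0,0,0,0,0,0],[0,0,0,0,0,0,0]],
])

```text
time: 18.9
tcp_pos: [0.4847, 0.1862, 0.2953]
tool_rot: [[-0.002, -0.996, 0.089], [-0.004, 0.089, 0.996], [-1.0, 0.002, -0.004]]
wrist_force: [1.2, -0.6, -0.2]
grip_width: -0.003
```

```bash
python3 st.py; python3 fl.py 6
```

```text
t 18.9 tcp [0.4847 0.1862 0.2953] tip xp,yp,z [0.4658 0.2293 0.2733] F [ 1.17 -0.59 -0.17] grip -0.003
q [ 0.05   0.331 -0.621  1.805  0.219  1.077  0.831]
[[-0.002, -0.996, 0.089], [-0.004, 0.089, 0.996], [-1.0, 0.002, -0.004]]
```

View pics/scene6.png

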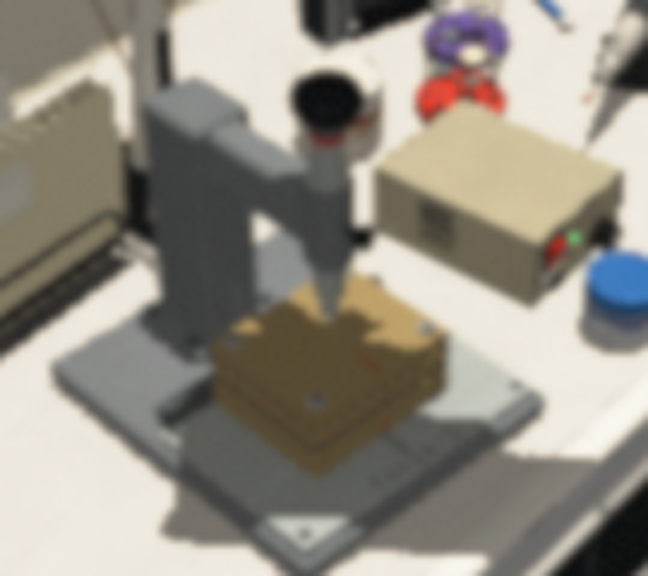

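```bash
python3 - <<'E'
from h import *
c=load("scene6.npz"); b=c["image"][60:200,190:340,::-1]; cv2.imwrite("pics/s6w.png",cv2.resize(b,None,fx=4.2,fy=4.2,interpolation=cv2.INTER_CUBIC))
for P in ([.4847,.1862,.2733],[.4897,.184,.250],[.4897,.184,.225]): print((proj(c,P)[0]-[190,60])*4.2)
E
```

```text
[265.48633297 350.39208505]
[262.11728237 379.29377014]
[262.6752476  414.08054543]
```

View pics/s6w.png

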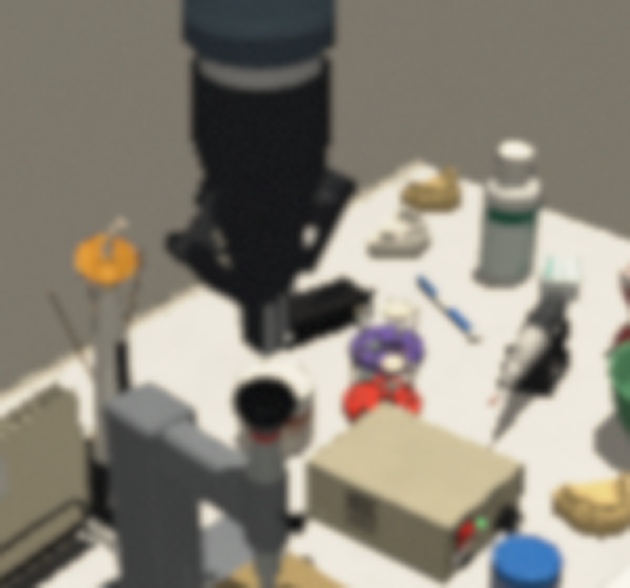

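move_arm([
  [[0.005,-0.005,-0.0015,0,0,0,0],[0.008,0,0,0,0,0,0],[0.004,0,0,0,0,0,0],[0.002,0,0,0,0,0,0],[0.002,0,0,0,0,0,0],[0,0,0,0,0,0,0]],
])

```text
time: 19.6
tcp_pos: [0.4919, 0.1857, 0.2757]
tool_rot: [[-0.0, -0.996, 0.09], [-0.0, 0.09, 0.996], [-1.0, 0.0, -0.0]]
wrist_force: [-0.7, -0.2, -0.6]
grip_width: -0.003
```

```bash
python3 st.py
```

```text
t 19.6 tcp [0.4919 0.1857 0.2757] tip xp,yp,z [0.4731 0.2295 0.2537] F [-0.66 -0.22 -0.59] grip -0.003
q [ 0.044  0.363 -0.611  1.815  0.239  1.038  0.822]
[[-0.0, -0.996, 0.09], [-0.0, 0.09, 0.996], [-1.0, 0.0, -0.0]]
```

move_arm([
  [[0.0015,0,0,0,0,0,0],[0.0015,0,0,0,0,0,0],[0.0015,0,0,0,0,0,0],[0.0015,0,0,0,0,0,0]],
])

```text
time: 20.0
tcp_pos: [0.492, 0.1856, 0.2699]
tool_rot: [[-0.0, -0.996, 0.09], [-0.0, 0.09, 0.996], [-1.0, 0.0, -0.0]]
wrist_force: [-0.3, 0.1, 0.3]
grip_width: 0.0
```

```bash
python3 st.py
```

```text
t 20.0 tcp [0.492  0.1856 0.2699] tip xp,yp,z [0.4732 0.2294 0.2479] F [-0.34  0.14  0.33] grip 0.0
q [ 0.042  0.37  -0.609  1.821  0.244  1.026  0.817]
[[-0.0, -0.996, 0.09], [-0.0, 0.09, 0.996], [-1.0, 0.0, -0.0]]
```

move_arm([
  [[0,0.0015,-0.0015,0,0,0,0],[0.0015,0,0,0,0,0,0],[0.0015,0,0,0,0,0,0],[0.0015,0,0,0,0,0,0],[0.0015,0,0,0,0,0,0]],
])

```text
time: 20.5
tcp_pos: [0.4903, 0.1842, 0.2639]
tool_rot: [[-0.0, -0.996, 0.09], [-0.0, 0.09, 0.996], [-1.0, 0.0, -0.0]]
wrist_force: [-1.4, -0.7, 2.6]
grip_width: -0.003
```

move_arm([
  [[0.0015,0,0,0,0,0,0],[0.0015,0,0,0,0,0,0],[0.0015,0,0,0,0,0,0],[0.0015,0,0,0,0,0,0]],
])

```text
time: 20.9
tcp_pos: [0.4904, 0.1842, 0.2578]
tool_rot: [[-0.0, -0.996, 0.09], [-0.0, 0.09, 0.996], [-1.0, 0.0, -0.0]]
wrist_force: [-1.0, -1.7, 3.3]
grip_width: -0.004
```

```bash
python3 st.py
```

```text
t 20.9 tcp [0.4904 0.1842 0.2578] tip xp,yp,z [0.4717 0.2279 0.2358] F [-0.95 -1.71  3.32] grip -0.004
q [ 0.039  0.381 -0.605  1.839  0.254  1.     0.81 ]
[[-0.0, -0.996, 0.09], [-0.0, 0.09, 0.996], [-1.0, 0.0, -0.0]]
```

move_arm([
  [[0.001,0,0,0,0,0,0],[0.001,0,0,0,0,0,0],[0.001,0,0,0,0,0,0],[0.001,0,0,0,0,0,0],[0.001,0,0,0,0,0,0]],
])

```text
time: 21.4
tcp_pos: [0.4904, 0.1843, 0.2529]
tool_rot: [[-0.0, -0.996, 0.09], [-0.0, 0.09, 0.996], [-1.0, 0.0, -0.0]]
wrist_force: [-1.3, -1.8, 1.7]
grip_width: 0.001
```

move_arm([
  [[0.001,0,0,0,0,0,0],[0.0007,0,0,0,0,0,0]],
])

```text
time: 21.6
tcp_pos: [0.4904, 0.1843, 0.2512]
tool_rot: [[-0.0, -0.996, 0.09], [-0.0, 0.09, 0.996], [-1.0, 0.0, -0.0]]
wrist_force: [-1.3, -0.9, 3.0]
grip_width: 0.002
```

move_arm([
  [[0.0007,0,0,0,0,0,0],[0.0007,0,0,0,0,0,0]],
])

```text
time: 21.8
tcp_pos: [0.4904, 0.1843, 0.2498]
tool_rot: [[-0.0, -0.996, 0.09], [-0.0, 0.09, 0.996], [-1.0, 0.0, -0.0]]
wrist_force: [-1.5, -1.5, 2.9]
grip_width: -0.0
```

move_arm([
  [[0.001,0,0,0,0,0,0],[0.001,0,0,0,0,0,0],[0.001,0,0,0,0,0,0]],
])

```text
time: 22.1
tcp_pos: [0.4905, 0.1843, 0.2468]
tool_rot: [[0.0, -0.996, 0.09], [0.0, 0.09, 0.996], [-1.0, -0.0, 0.0]]
wrist_force: [-1.2, -0.6, 1.8]
grip_width: 0.003
```

move_arm([
  [[0.0008,0,0,0,0,0,0],[0.0008,0,0,0,0,0,0]],
])

```text
time: 22.3
tcp_pos: [0.4905, 0.1843, 0.2452]
tool_rot: [[0.0, -0.996, 0.09], [0.0, 0.09, 0.996], [-1.0, -0.0, 0.0]]
wrist_force: [-0.2, -1.5, 2.6]
grip_width: -0.002
```

move_arm([
  [[0.0006,0,0,0,0,0,0],[0.0006,0,0,0,0,0,0]],
])

```text
time: 22.5
tcp_pos: [0.4905, 0.1843, 0.2441]
tool_rot: [[0.0, -0.996, 0.09], [0.0, 0.09, 0.996], [-1.0, -0.0, 0.0]]
wrist_force: [-1.1, -0.9, 8.2]
grip_width: -0.004
```

Force rises to 8 N at tip z = 0.2221, exactly the home height. One more small press to confirm, then release.

move_arm([
  [[0.0005,0,0,0,0,0,0],[0,0,0,0,0,0,0]],
])

```text
time: 22.7
tcp_pos: [0.4905, 0.1843, 0.244]
tool_rot: [[0.0, -0.996, 0.09], [-0.0, 0.09, 0.996], [-1.0, -0.0, -0.0]]
wrist_force: [-2.9, -2.2, 7.3]
grip_width: 0.001
```

move_arm([
  [[-0.002,0,0,0,0,0,0],[-0.008,0,0,0,0,0,0],[-0.03,0,0,0,0,0,0],[-0.04,0,0,0,0,0,0],[-0.03,0.02,0,0,0,0,0],[0,0.02,0.04,0,0,0,0],[0,0.02,0.04,0,0,0,0],[0,0,0.04,0,0,0,0],[0,0,0.04,0,0,0,0],[0,0,0.02,0,0,0,0],[0,0,0,0,0,0,0]],
])

```text
time: 23.8
tcp_pos: [0.4456, 0.3725, 0.3538]
tool_rot: [[-0.001, -0.996, 0.085], [0.003, 0.085, 0.996], [-1.0, 0.001, 0.003]]
wrist_force: [0.2, 0.6, 0.1]
grip_width: 0.0
```

```bash
python3 st.py; python3 fl.py 7; python3 m4.py top7.npz | grep -E "lid|plat|^red"
```

```text
t 23.8 tcp [0.4456 0.3725 0.3538] tip xp,yp,z [0.41   0.4114 0.3318] F [0.16 0.59 0.13] grip 0.0
q [-0.257  0.409 -0.696  1.577  0.269  1.253  0.488]
[[-0.001, -0.996, 0.085], [0.003, 0.085, 0.996], [-1.0, 0.001, 0.003]]
platL 25 0.22 xp [0.4231 0.4887] yp [0.3194 0.32  ] mean [0.4559 0.3197] ang -4.67
platR 30 0.16 xp [0.4095 0.5017] yp [0.1357 0.1351] mean [0.4556 0.1354] ang -5.57
lidF 30 0.09 xp [0.4249 0.425 ] yp [0.2715 0.1886] mean [0.425  0.2301] ang -95.14
lidR 30 0.11 xp [0.4348 0.5018] yp [0.1742 0.1743] mean [0.4683 0.1742] ang -5.08
lidL 30 0.08 xp [0.4345 0.5035] yp [0.2807 0.281 ] mean [0.469  0.2809] ang -4.95
red 30 0.03 xp [0.4275 0.4401] yp [0.2303 0.2307] mean [0.4338 0.2305] ang -3.07
red 30 0.01 xp [0.4269 0.4394] yp [0.226  0.2258] mean [0.4331 0.2259] ang -6.15
```

View pics/scene7.png

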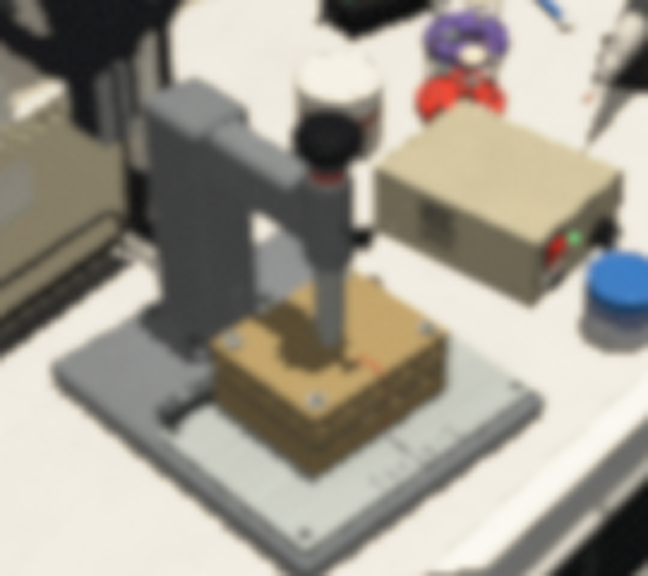

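View pics/top7.png

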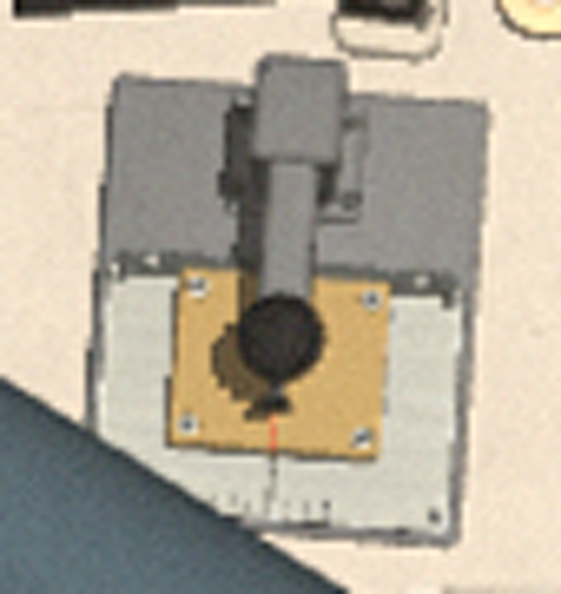

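```bash
python3 -c "
from bench import env
env.finish_job()"; python3 st.py
```

```text
the job is handed in; nothing more can be done
the job is handed in; nothing more can be done
```

The flask is square against the rear rail and centred under the ram, and the ram's nose is down in its socket. I handed the job in at about 24 s with the gripper clear of everything.

**What I did**
- **Push back:** I pushed the flask's front with both fingertips at about 2–3 N until it met the rail, where the force rose to 12–14 N.
- **Centre:** I moved it right with two slow pushes on its left side at about 2–3 N. It did not overshoot, so no push from the right was needed.
- **Press:** I pressed the knob down with the closed fingertips and let go. The ram moved at about 3 N, passed lid height with no extra force, and stopped firmly at about 8 N.

**Last checks**
- **Position:** From the lid and platen edges the flask is centred to within about 0.1 mm. The red and scribed lines put it about 1 mm left instead. They disagree, but both are inside the 1.5 mm play.
- **Squareness:** The lid's front edge was in the same place as when the flask was first seated on the rail, and within 0.1° of square. It had not moved after pressing.
- **Ram:** It stopped with the fingertips at z = 0.222 m, which is the fully home height. The scene picture shows the red band at the guide's top and the nose in the lid.
- **Other things:** I saw no sign of contact with anything round the press, but I did not measure those objects again.

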